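# Weed out the slack serving tongs

## Robot

A 6-joint arm with a two-finger parallel gripper is mounted at the origin on the work surface. World frame = base frame: x ahead of the robot, y to its left, z up, the work surface at z = 0. Lengths are in m, angles in rad, forces in N, time in s.
With the tool pointing down it reaches from about 0.35 to 0.975 m from the base axis. Payload 4.9 kg.
Tool frame: the origin (TCP) lies on the centre line of the jaws, within the pads' length; the fingertips stand 8 mm ahead of it and the grasp point (between the pads) lies 11 mm behind it; z points along the fingers, y is the direction in which the jaws open and shut (so a half turn about z gives the same grasp; the last joint's range is limited). The gripper opens to 85 mm and grips with 20 to 120 N. Pads are 22 mm wide; open, the fingers measure 114 mm over their backs; the gripper's body (76 mm by 85 mm) begins 54 mm behind the grasp point. The pads swing forward as they close: fully open they stand 13 mm farther back than shut.
Start: joints at [-1.248, 0.053, 1.613, -0, 1.476, -0.119], TCP at [0.267, -0.565, 0.239] pointing down, gripper open.
Joint ranges: [-3.01, 3.01], [-1.01, 2.22], [0.06, 2.58], [-1.02, 4.17], [0.09, 2.62], [-3.14, 3.14]. Speed limits (rad/s): [2.57, 2.57, 3.14, 3.14, 3.14, 3.14].

## Interface

Orientations are given as a rotation vector (axis times angle).
In Python, from station import get_obs, get_image, calibration, finish_job gives the robot as it stands. The module is installed in compiled form; this text tells all that it offers.
- The arm moves only by the shell command python3 -m jog 'ROWS' [FORCE]. ROWS is JSON, a list of rows, each a list of 7 numbers: the shift along the tool's x, y, z in cm, then the turn, a rotation vector about the tool's x, y, z in rad, then the closure in counts, from 0 (fully open) to 255 (shut). In form: [[dx, dy, dz, ax, ay, az, jaw], ...]. A call has 1 to 8 rows; each row is the pose to reach, as a shift and turn from the pose measured when the call began, along the tool's axes at that moment; what a row does not reach only later rows make up. A row lasts 1/12 s, in which the tool goes at most 41.7 mm and 7.16 degrees, less where a joint would pass 70% of its speed; a pose out of reach is approached as far as the arm can. A call with a gripper value outside its range is refused whole. The fingers move at their own pace and stop on an object; FORCE is the grip in N (left out, the last holds). Time passes only in rows, so rows that repeat a pose let the fingers close. It gives the time, the measured TCP pose, the force and the opening at its end, in the units of the state.
- get_obs(): the state, without advancing time (a new reading comes with each control period).
- get_image(name): name is "scene" or "top" or "wrist"; returns the picture (384x512x3 uint8, red, green, blue); there is no depth.
- calibration(name): a dict with "vfov" (degrees; the focal length in pixels is half the picture's height over the tangent of half this angle, whatever the lens; pixels are square), "cx", "cy" (the principal point, pixels), "R" (3x3) and "t" (3): a world point X has camera coordinates R X + t. Camera axes: x right, y down, z forward; pixel columns grow to the right and rows downward; lengths in m; the calibration is good to about 2 mm. A picture is of the moment at which its call begins: read the wrist's pose just before it. calibration takes no time and is no camera call; for the wrist camera it gives the pose at the moment of the call.
- finish_job(): hands the job in, once; it reports no verdict.
The state is a dict: "t": time; "q": joint angles; "dq": joint speeds; "effort": joint torques, N m; "tool_pos": TCP position; "tool_rot": TCP orientation; "contact_force": force on the tool from outside, world axes, zero at the start; "wrist_torque": the same for the moment, N m; "opening": finger opening in m.
Only numpy, scipy, OpenCV 4.12 (cv2) and the standard library are available. Lean on these libraries where they do the work, as an engineer would, in place of code of your own. Each camera call takes 0.05 s, during which the arm holds its last target. There are 200 camera calls.

## Task

One of the three pairs of spring tongs on the rest has lost its spring. Going from left to right as the robot sees them, press the upper jaw of each pair down with closed fingertips until the jaws meet, feeling how hard it pushes back and pressing no harder than it needs (never more than 15 N), and let it open again. Then lift out the slackest pair and lay it, not drop it, inside the red tub; leave the two sound pairs in their notches and everything else where it is.

Things in the scene. Friction and masses are not known exactly. Their poses are not given: they have to be found in the camera images.
- rest: Fixed metal tong rest, 250 (x) by 310 (y) mm, origin centre of underside; x points away from the robot, y left. A 3 mm base carries two 20 mm deep notched bars along y, at x = -85 and +100 mm; notch floors 24 mm, teeth tops 32 mm above the counter. Notches 34 mm wide at y = +112.5, +37.5, -37.5 (tongs) and -112.5 mm (a turner).
- slot_left (a point): The left tongs notch of the rest, as the robot sees it (its left is the +y side): the point midway along the rest at y = +112.5 mm in the rest's frame, at notch-floor height (24 mm above the counter).
- slot_middle (a point): The middle tongs notch of the rest, as the robot sees it (its left is the +y side): the point midway along the rest at y = +37.5 mm in the rest's frame, at notch-floor height (24 mm above the counter).
- slot_right (a point): The right tongs notch of the rest, as the robot sees it (its left is the +y side): the point midway along the rest at y = -37.5 mm in the rest's frame, at notch-floor height (24 mm above the counter).
- tongs_a: One of three pairs of steel spring tongs with teal grips, alike to the eye, 240 mm long, 0.14 kg; any may lie in any notch. Origin: underside of the lower leaf, mid-length; x to the jaws, z up. Lower leaf 28 wide, 8 mm high, x -88 to +117 mm; teal heel 28 wide, 30 high, x -120 to -86. Upper leaf 24 wide, rising from the heel at 0.21 rad over the lower. Balance point near x = -15 mm.
- tongs_b: One of three pairs of steel spring tongs with teal grips, alike to the eye, 240 mm long, 0.14 kg; any may lie in any notch. Origin: underside of the lower leaf, mid-length; x to the jaws, z up. Lower leaf 28 wide, 8 mm high, x -88 to +117 mm; teal heel 28 wide, 30 high, x -120 to -86. Upper leaf 24 wide, rising from the heel at 0.21 rad over the lower. Balance point near x = -15 mm.
- tongs_c: One of three pairs of steel spring tongs with teal grips, alike to the eye, 240 mm long, 0.14 kg; any may lie in any notch. Origin: underside of the lower leaf, mid-length; x to the jaws, z up. Lower leaf 28 wide, 8 mm high, x -88 to +117 mm; teal heel 28 wide, 30 high, x -120 to -86. Upper leaf 24 wide, rising from the heel at 0.21 rad over the lower. Balance point near x = -15 mm.
- leaf_a: Upper leaf of tongs_a, sprung in the heel. Origin: its hinge line, 88 mm behind and 20 mm above the tongs' origin. Level with tongs_a as listed when standing open, pitched 0.21 rad jaw-down at the stop, where a sound pair pushes back with 7 to 8.5 N at the press point, the slack pair with about half; the push grows evenly with the bend. Open, it bears on its wire bail with 3.5 N or more if sound, under 3 N if slack.
- leaf_b: Upper leaf of tongs_b, sprung in the heel. Origin: its hinge line, 88 mm behind and 20 mm above the tongs' origin. Level with tongs_b as listed when standing open, pitched 0.21 rad jaw-down at the stop, where a sound pair pushes back with 7 to 8.5 N at the press point, the slack pair with about half; the push grows evenly with the bend. Open, it bears on its wire bail with 3.5 N or more if sound, under 3 N if slack.
- leaf_c: Upper leaf of tongs_c, sprung in the heel. Origin: its hinge line, 88 mm behind and 20 mm above the tongs' origin. Level with tongs_c as listed when standing open, pitched 0.21 rad jaw-down at the stop, where a sound pair pushes back with 7 to 8.5 N at the press point, the slack pair with about half; the push grows evenly with the bend. Open, it bears on its wire bail with 3.5 N or more if sound, under 3 N if slack.
- press_a (a point): Press point: top of the upper leaf of tongs_a over the jaws, 193 mm from the leaf's hinge in the heel, 105 mm ahead (+x) of the tongs' origin when shut; moves with the leaf. 64 mm above the underside of the lower leaf when open, 22 mm at the stop (88 and 46 mm above the counter on the rest).
- press_b (a point): Press point: top of the upper leaf of tongs_b over the jaws, 193 mm from the leaf's hinge in the heel, 105 mm ahead (+x) of the tongs' origin when shut; moves with the leaf. 64 mm above the underside of the lower leaf when open, 22 mm at the stop (88 and 46 mm above the counter on the rest).
- press_c (a point): Press point: top of the upper leaf of tongs_c over the jaws, 193 mm from the leaf's hinge in the heel, 105 mm ahead (+x) of the tongs' origin when shut; moves with the leaf. 64 mm above the underside of the lower leaf when open, 22 mm at the stop (88 and 46 mm above the counter on the rest).
- tub: Fixed open red plastic tub for worn utensils, 325 mm (its x) by 176 mm (y), 45 mm high, walls and floor about 4 to 5 mm thick, empty. Origin: centre of its underside.
- turner: Kitchen turner with teal handle and slotted steel blade 90 by 70 mm, 360 mm long, lying in the fourth notch of the rest. Origin: underside, midway along. A bystander.
- jug: Small white milk jug with a handle, 90 mm high, 76 mm across. Origin: centre of its underside. A bystander.
- sauce: Yellow sauce bottle with red cap, 170 mm high, 60 mm across. Origin: centre of its underside. A bystander.
- shaker: White shaker with steel cap, 85 mm high, 40 mm across. Origin: centre of its underside. A bystander.
- ramekin: Small white bowl, 80 mm across, 40 mm high. Origin: centre of its underside. A bystander.
- spoon: Serving spoon with red handle, 260 mm long, lying flat. Origin: centre of its underside (midway along). A bystander.
Things that resemble listed ones, but are neither listed nor needed, are in the scene too. What is shaped like the tongs_b but purple is not meant.

How it is judged:
On the way, in this order (a step that is already met when the one before it is completed fails the run):
1. the left pair is pressed by the fingers until its jaws meet (press point within 2.5 mm of the stop), 0.2 s (((horizontal distance between tongs_a and slot_left below 0.03 m and z of press_a in the frame of tongs_a below 0.0245 m and contact force between the fingers and tongs_a above 1.5 N) or (horizontal distance between tongs_b and slot_left below 0.03 m and z of press_b in the frame of tongs_b below 0.0245 m and contact force between the fingers and tongs_b above 1.5 N) or (horizontal distance between tongs_c and slot_left below 0.03 m and z of press_c in the frame of tongs_c below 0.0245 m and contact force between the fingers and tongs_c above 1.5 N))), for 0.2 s.
2. the middle pair is pressed by the fingers until its jaws meet (press point within 2.5 mm of the stop), 0.2 s (((horizontal distance between tongs_a and slot_middle below 0.03 m and z of press_a in the frame of tongs_a below 0.0245 m and contact force between the fingers and tongs_a above 1.5 N) or (horizontal distance between tongs_b and slot_middle below 0.03 m and z of press_b in the frame of tongs_b below 0.0245 m and contact force between the fingers and tongs_b above 1.5 N) or (horizontal distance between tongs_c and slot_middle below 0.03 m and z of press_c in the frame of tongs_c below 0.0245 m and contact force between the fingers and tongs_c above 1.5 N))), for 0.2 s.
3. the right pair is pressed by the fingers until its jaws meet (press point within 2.5 mm of the stop), 0.2 s (((horizontal distance between tongs_a and slot_right below 0.03 m and z of press_a in the frame of tongs_a below 0.0245 m and contact force between the fingers and tongs_a above 1.5 N) or (horizontal distance between tongs_b and slot_right below 0.03 m and z of press_b in the frame of tongs_b below 0.0245 m and contact force between the fingers and tongs_b above 1.5 N) or (horizontal distance between tongs_c and slot_right below 0.03 m and z of press_c in the frame of tongs_c below 0.0245 m and contact force between the fingers and tongs_c above 1.5 N))), for 0.2 s.
At the end, for the whole second after the job is handed in: The slack pair (leaf on bail under 3.2 N) lies still, released and open in the tub: middle within 130 mm along, 85 mm across of the tub's centre and under 30 mm up, press point within 160, 85 and under 85 mm. The two sound pairs are open, within 15 mm of their starts (((x of tongs_a in the frame of tub between -0.13 and 0.13 m and y of tongs_a in the frame of tub between -0.085 and 0.085 m and z of tongs_a in the frame of tub below 0.03 m and x of press_a in the frame of tub between -0.16 and 0.16 m and y of press_a in the frame of tub between -0.085 and 0.085 m and z of press_a in the frame of tub below 0.085 m and contact force between leaf_a and tongs_a below 3.2 N and linear speed of tongs_a below 0.02 m/s and z of press_a in the frame of tongs_a above 0.055 m and z of press_b in the frame of tongs_b above 0.055 m and z of press_c in the frame of tongs_c above 0.055 m and distance of each of tongs_b, tongs_c from where it was at the start of the episode below 0.015 m) or (x of tongs_b in the frame of tub between -0.13 and 0.13 m and y of tongs_b in the frame of tub between -0.085 and 0.085 m and z of tongs_b in the frame of tub below 0.03 m and x of press_b in the frame of tub between -0.16 and 0.16 m and y of press_b in the frame of tub between -0.085 and 0.085 m and z of press_b in the frame of tub below 0.085 m and contact force between leaf_b and tongs_b below 3.2 N and linear speed of tongs_b below 0.02 m/s and z of press_a in the frame of tongs_a above 0.055 m and z of press_b in the frame of tongs_b above 0.055 m and z of press_c in the frame of tongs_c above 0.055 m and distance of each of tongs_a, tongs_c from where it was at the start of the episode below 0.015 m) or (x of tongs_c in the frame of tub between -0.13 and 0.13 m and y of tongs_c in the frame of tub between -0.085 and 0.085 m and z of tongs_c in the frame of tub below 0.03 m and x of press_c in the frame of tub between -0.16 and 0.16 m and y of press_c in the frame of tub between -0.085 and 0.085 m and z of press_c in the frame of tub below 0.085 m and contact force between leaf_c and tongs_c below 3.2 N and linear speed of tongs_c below 0.02 m/s and z of press_a in the frame of tongs_a above 0.055 m and z of press_b in the frame of tongs_b above 0.055 m and z of press_c in the frame of tongs_c above 0.055 m and distance of each of tongs_a, tongs_b from where it was at the start of the episode below 0.015 m))); the robot touches nothing.
It fails at once if a pair on the rest is pressed harder than 15 N with its jaws together ((contact force between the fingers and tongs_a above 15 N and z of press_a in the frame of tongs_a below 0.03 m and distance of tongs_a from where it was at the start of the episode below 0.03 m) or (contact force between the fingers and tongs_b above 15 N and z of press_b in the frame of tongs_b below 0.03 m and distance of tongs_b from where it was at the start of the episode below 0.03 m) or (contact force between the fingers and tongs_c above 15 N and z of press_c in the frame of tongs_c below 0.03 m and distance of tongs_c from where it was at the start of the episode below 0.03 m)).
It fails at once if the tongs are dropped (falling faster than 0.8 m/s out of the fingers, a fall of some 35 mm) ((linear speed of tongs_a above 0.8 m/s and contact force between the fingers and tongs_a below 0.05 N) or (linear speed of tongs_b above 0.8 m/s and contact force between the fingers and tongs_b below 0.05 N) or (linear speed of tongs_c above 0.8 m/s and contact force between the fingers and tongs_c below 0.05 N)).
It fails at once if a bystander is shifted by more than 30 mm (distance of any of turner, jug, sauce, shaker, ramekin, spoon from where it was at the start of the episode above 0.03 m).
It also fails if it takes over 72 s, if anything falls off the work surface, if the arm or the gripper's body presses on something with over 40 N, if the wrist force passes 120 N, or if a joint passes its speed limit or range.

## Working session

There is one attempt and no reset: what is moved stays moved. The work goes in short steps, Python scripts to look and compute and a shell command to move; the robot and the scene stay as the last step left them, time stands still between calls to the robot, and variables do not carry over. Pictures are saved under pics/ and viewed, about 8 in all and at most 12, crops included, and the job is handed in when it is done.

```bash
mkdir -p pics; cat > h.py <<'E'
import numpy as np, cv2
from scipy.spatial.transform import Rotation as Ro
from station import get_obs,get_image,calibration,finish_job
def ray(c,u,v,z,H=384):
    f=H/2/np.tan(np.radians(c['vfov'])/2); R=np.array(c['R']);t=np.array(c['t'])
    d=R.T@np.array([(u-c['cx'])/f,(v-c['cy'])/f,1]); o=-R.T@t
    return o+d*(z-o[2])/d[2]
def proj(c,X,H=384):
    f=H/2/np.tan(np.radians(c['vfov'])/2); p=np.array(c['R'])@X+np.array(c['t'])
    return f*p[0]/p[2]+c['cx'],f*p[1]/p[2]+c['cy']
def totool(o,dw): return Ro.from_rotvec(o['tool_rot']).inv().apply(dw)
E
python3 - <<'E'
from h import *
o=get_obs();print(o)
for n in('top','scene'):
    im=get_image(n);cv2.imwrite(f'pics/{n}0.png',cv2.resize(im[:,:,::-1],(800,600)));np.save(f'pics/{n}0.npy',im)
    c=calibration(n);print(n,c['vfov'],-np.array(c['R']).T@c['t'],c['cx'],c['cy'])
E
```

```text
{'t': 0.0, 'q': array([-1.24800928e+00,  5.33700129e-02,  1.61429799e+00, -3.23805696e-05,
        1.47599824e+00, -1.18987533e-01]), 'dq': array([-3.32449730e-04,  1.25135794e-03, -4.78526139e-05,  9.53121082e-04,
        5.86691775e-05,  7.55363249e-04]), 'effort': array([-6.50283819e-04, -3.93683982e+01, -3.70179498e+01, -1.23298000e-04,
        7.15169474e-03, -7.48839966e-06]), 'tool_pos': array([ 0.26702013, -0.56441513,  0.23805246]), 'tool_rot': array([-3.06325213e+00, -6.87862125e-01,  3.81449505e-04]), 'contact_force': array([ 0.71650271, -0.20206705,  0.67721326]), 'wrist_torque': array([0.00796255, 0.01221027, 0.04174596]), 'opening': 0.08530938027957806}
top 48.82528589741157 [ 0.30332863 -0.05199514  1.49216155] 257.0012435893871 186.76618472631787
scene 48.53752874320683 [ 1.19015442 -0.38813951  1.27573425] 261.8953563340555 199.2780145774947
```

View pics/top0.png

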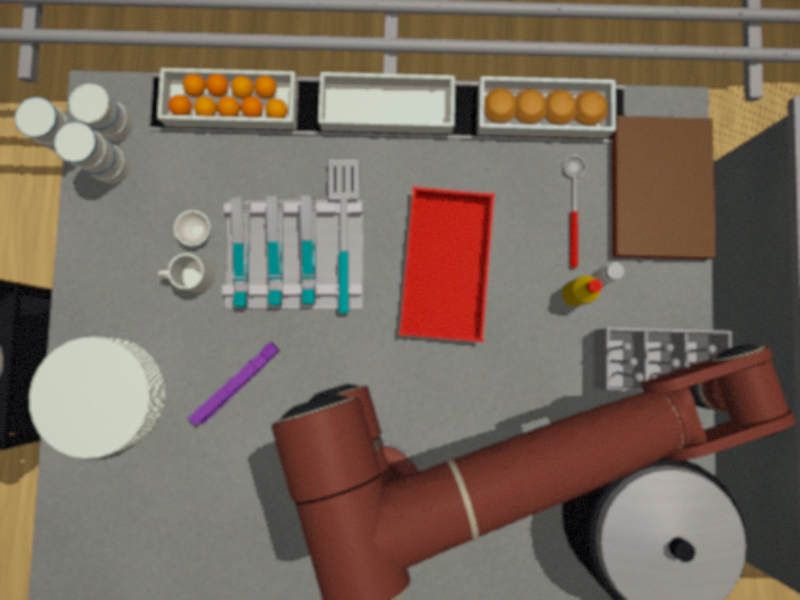

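View pics/scene0.png

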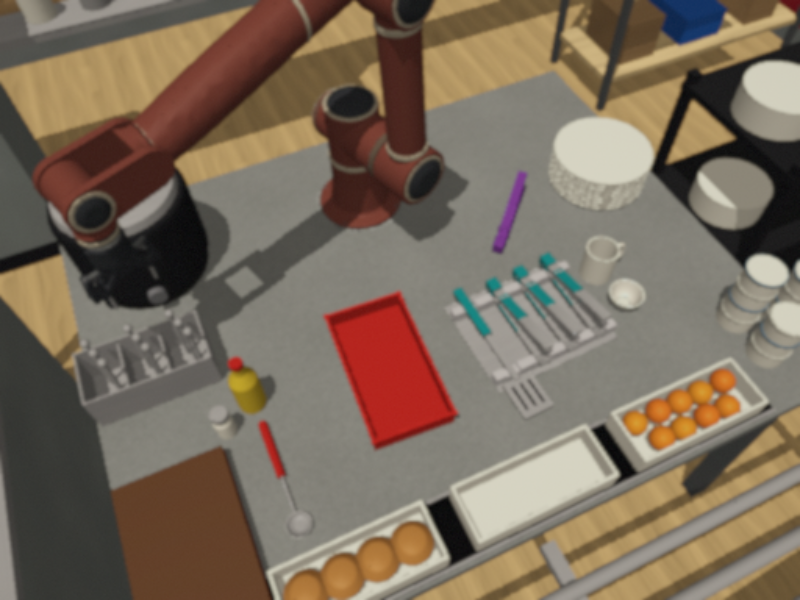

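Top view (800 px scale): the teal-gripped pairs in the rest are at columns 240, 275 and 307 with jaws up (away from the robot), and the turner is at 343. The red tub is centred at (447,265). The purple look-alike at (233,385) is not meant.

```bash
python3 - <<'E'
from h import *
im=np.load('pics/top0.npy');c=calibration('top')
hsv=cv2.cvtColor(im,cv2.COLOR_RGB2HSV)
def blobs(lo,hi,z,mn):
    m=cv2.inRange(hsv,lo,hi);n,l,s,ce=cv2.connectedComponentsWithStats(m)
    for i in range(1,n):
        if s[i,4]<mn: continue
        ys,xs=np.where(l==i); box=cv2.boxPoints(cv2.minAreaRect(np.c_[xs,ys].astype(np.float32)))
        print('c',ce[i].round(1),'a',s[i,4],[ray(c,*p,z)[:2].round(3).tolist() for p in box])
blobs((80,100,60),(100,255,255),.054,40)
print('tub');blobs((0,150,80),(8,255,255),.045,2000)
k=.64
for u,v,z in[(223,308,.003),(362,308,.003),(362,200,.003),(226,198,.03)]: print(ray(c,u*k,v*k,z).round(3))
cv2.imwrite('pics/topc.png',cv2.resize(im[115:205,130:245,::-1],(766,600),interpolation=cv2.INTER_CUBIC))
E
```

```text
c [174.8 165.3] a 154 [[0.543, 0.255], [0.545, 0.229], [0.474, 0.22], [0.472, 0.247]]
c [196.5 164.6] a 169 [[0.548, 0.178], [0.549, 0.15], [0.476, 0.148], [0.475, 0.175]]
c [152.3 165.7] a 137 [[0.537, 0.331], [0.539, 0.309], [0.469, 0.301], [0.467, 0.324]]
c [219.5 180.6] a 242 [[0.392, 0.093], [0.527, 0.095], [0.527, 0.071], [0.392, 0.07]]
c [196.7 189.5] a 78 [[0.441, 0.174], [0.442, 0.146], [0.411, 0.145], [0.41, 0.172]]
c [153.3 191.4] a 81 [[0.43, 0.324], [0.431, 0.296], [0.4, 0.295], [0.399, 0.322]]
c [175.5 190.3] a 74 [[0.436, 0.245], [0.436, 0.221], [0.406, 0.22], [0.405, 0.244]]
tub
c [285.5 169.4] a 4930 [[0.348, -0.04], [0.679, -0.06], [0.667, -0.246], [0.337, -0.222]]
c [388.8 285.9] a 6603 [[0.096, -0.166], [0.346, -0.844], [0.178, -0.899], [-0.068, -0.227]]
c [259.1 337.4] a 3062 [[0.017, 0.072], [0.079, -0.163], [-0.157, -0.226], [-0.218, 0.006]]
[0.398 0.357 0.003]
[0.407 0.043 0.003]
[0.655 0.051 0.003]
[0.645 0.356 0.03 ]
```

View pics/topc.png

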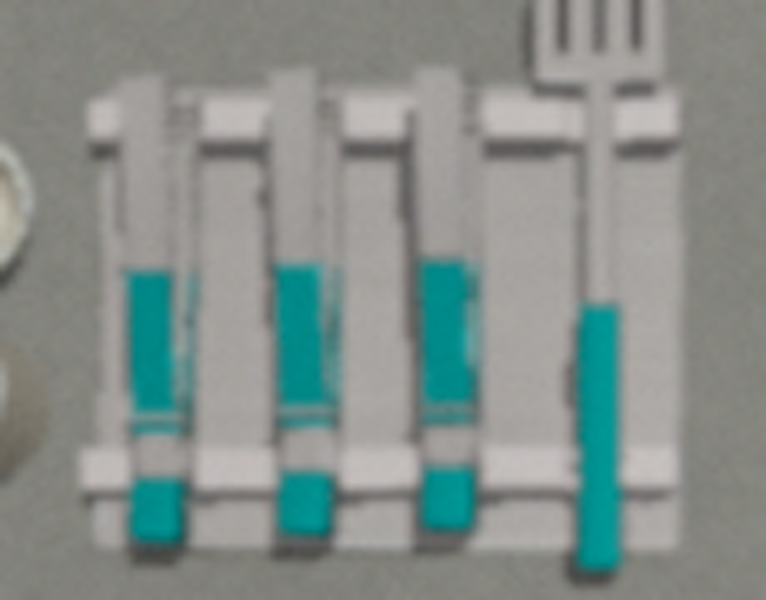

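Crop: three teal-gripped pairs, all with jaws at the top. Jaw tips are at crop (142,78), (294,70) and (438,70), and the turner on the right is recognised by its slotted blade. I'll compute tip points and axes.

```bash
python3 - <<'E'
from h import *
c=calibration('top');s=6.66
P=lambda x,y,z: ray(c,130+x/s,115+y/s,z)
print('bar ends near',P(82,470,.032)[:2],P(680,465,.032)[:2],'far',P(88,118,.032)[:2],P(680,115,.032)[:2])
for n,tip,heel in [('L',(142,78),(157,511)),('M',(294,70),(305,503)),('R',(438,70),(448,499))]:
    a=P(*tip,.090);h=P(*heel,.054);d=a-h;yaw=np.arctan2(d[1],d[0]);e=np.array([np.cos(yaw),np.sin(yaw)])
    print(n,'tip',a[:2].round(4),'heel',h[:2].round(4),'len',np.hypot(*d[:2]).round(4),'yaw',yaw.round(3),'press',(h[:2]+e*(.103+.100)).round(4))
o=get_obs();R=Ro.from_rotvec(o['tool_rot']).as_matrix();print(R.round(3))
E
```

```text
bar ends near [0.4365315  0.35287745] [0.44739905 0.04141081] far [0.62296855 0.35950919] [0.63275823 0.04739959]
L tip [0.6316 0.3169] heel [0.4145 0.3072] len 0.2174 yaw 0.044 press [0.6173 0.3162]
M tip [0.6377 0.2399] heel [0.4206 0.2315] len 0.2173 yaw 0.039 press [0.6234 0.2394]
R tip [0.6397 0.1669] heel [0.4246 0.1583] len 0.2153 yaw 0.04 press [0.6274 0.1664]
[[ 0.904  0.428 -0.001]
 [ 0.428 -0.904  0.002]
 [ 0.    -0.002 -1.   ]]
```

Geometry agrees with the text: bars 186 mm apart, pairs 75 mm apart, yaw about 0.04. I'll set out towards the left pair with fingers shut.

```bash
python3 -m jog '[[2.9,-2.7,0,0,0,0.05,255],[5.8,-5.4,0,0,0,0.1,255],[8.7,-8.1,0,0,0,0.15,255],[11.6,-10.8,0,0,0,0.2,255],[14.5,-13.5,0,0,0,0.25,255],[17.4,-16.2,0,0,0,0.3,255],[20.3,-18.9,0,0,0,0.35,255],[23.2,-21.6,0,0,0,0.4,255]]' 30
cat > w.py <<'E'
import sys
from h import *
o=get_obs();t=np.array([float(x) for x in sys.argv[1:4]]);yaw=float(sys.argv[4])
R=Ro.from_rotvec(o['tool_rot']);G=Ro.from_matrix(np.array([[np.cos(yaw),np.sin(yaw),0],[np.sin(yaw),-np.cos(yaw),0],[0,0,-1]]))
print(o['t'],o['tool_pos'].round(4),'cm',(R.inv().apply(t-o['tool_pos'])*100).round(2),'turn',(R.inv()*G).as_rotvec().round(3),'F',o['contact_force'].round(2),'op',round(o['opening'],4))
E
python3 w.py .618 .316 .15 .04
```

```text
t: 0.77
tool_pos: [0.3845, -0.268, 0.2382]
tool_rot: [-3.139, -0.061, 0.001]
contact_force: [0.4, -0.3, 0.2]
opening: -0.0001
0.7667 [ 0.3845 -0.268   0.2382] cm [ 25.6  -57.44   8.92] turn [-0.002  0.001 -0.001] F [ 0.37 -0.29  0.25] op -0.0001
```

```bash
python3 -m jog '[[1.6,-3.6,0,0,0,0,255],[3.2,-7.2,0,0,0,0,255],[4.8,-10.8,0,0,0,0,255],[6.4,-14.4,0,0,0,0,255],[8,-18,0,0,0,0,255],[9.6,-21.6,0,0,0,0,255],[11.2,-25.2,0,0,0,0,255],[12.8,-28.8,0,0,0,0,255]]'
python3 -m jog '[[1.6,-3.6,1,0,0,0,255],[3.2,-7.2,2,0,0,0,255],[4.8,-10.8,3,0,0,0,255],[6.4,-14.4,4,0,0,0,255],[8,-18,5,0,0,0,255],[9.6,-21.6,6,0,0,0,255],[11.2,-25.2,7,0,0,0,255],[12.8,-28.6,8,0,0,0,255]]'
python3 w.py .618 .316 .115 .04
python3 - <<'E'
from h import *
im=get_image('wrist');c=calibration('wrist');cv2.imwrite('pics/w1.png',cv2.resize(im[:,:,::-1],(800,600)))
for n,X in [('L',(.618,.316,.088)),('M',(.6235,.2395,.088)),('R',(.628,.1665,.088))]: print(n,np.array(proj(c,np.array(X)))*1.5625)
E
```

```text
t: 1.43
tool_pos: [0.5012, 0.0268, 0.2383]
tool_rot: [-3.139, -0.061, 0.002]
contact_force: [0.1, -1.0, 0.4]
opening: 0.0004
t: 2.1
tool_pos: [0.6178, 0.3199, 0.1574]
tool_rot: [-3.139, -0.062, 0.003]
contact_force: [0.8, -0.4, -0.3]
opening: 0.0002
2.1 [0.6178 0.3199 0.1574] cm [0.01 0.4  4.24] turn [-0.002  0.002 -0.   ] F [ 0.83 -0.4  -0.32] op 0.0002
L [411.80409911 328.78001548]
M [596.22401273 323.91737062]
R [773.26821335 320.92888401]
```

View pics/w1.png

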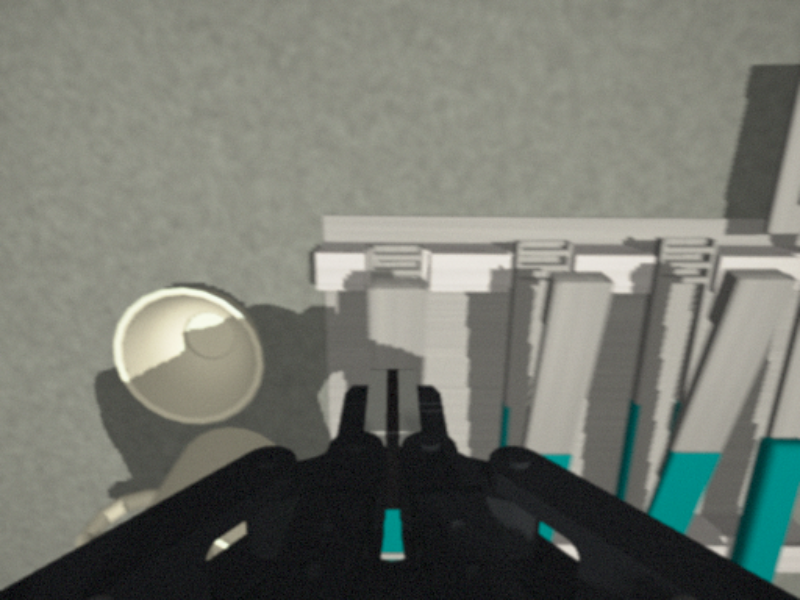

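Wrist view: leaf tips at (400,277), (582,272), (757,270). The arm was still moving between the image and the calibration read, so I'll retake it settled.

```bash
python3 -m jog '[[0,0.2,2,0,0,0,255],[0,0.2,3,0,0,0,255],[0,0.2,3,0,0,0,255],[0,0.2,3,0,0,0,255]]'
python3 w.py .618 .316 .115 .04
python3 - <<'E'
from h import *
c=calibration('wrist');im=get_image('wrist');cv2.imwrite('pics/w2.png',cv2.resize(im[:,:,::-1],(800,600)))
for n,X in [('L',(.6316,.3169,.090)),('M',(.6377,.2399,.09)),('R',(.6397,.1669,.09))]: print(n,np.array(proj(c,np.array(X)))*1.5625)
E
```

```text
t: 2.48
tool_pos: [0.617, 0.322, 0.1221]
tool_rot: [-3.137, -0.066, 0.012]
contact_force: [0.1, -0.5, 0.4]
opening: -0.0004
2.4833 [0.617  0.322  0.1221] cm [0.08 0.6  0.71] turn [-0.004  0.007  0.002] F [ 0.11 -0.49  0.4 ] op -0.0004
L [406.52561231 324.03595572]
M [630.12230778 316.39037854]
R [841.1961828  319.37505197]
```

View pics/w2.png

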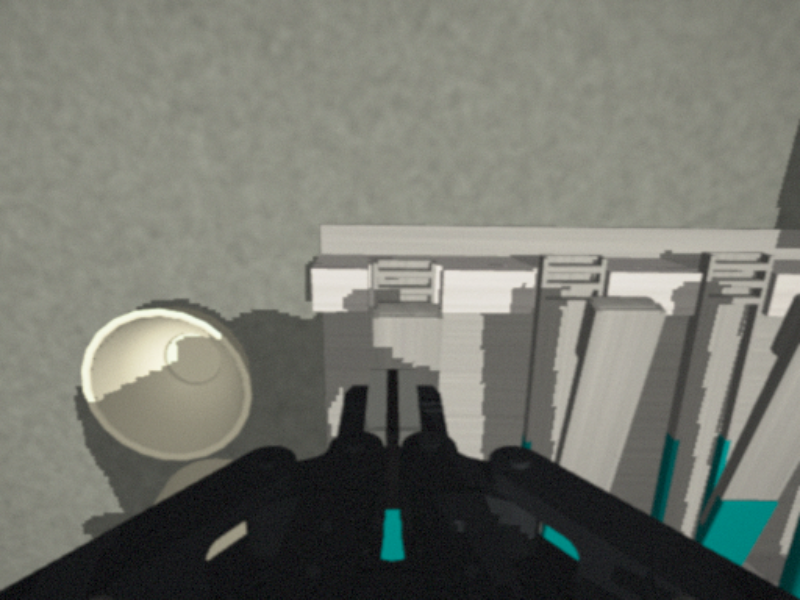

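Left tip at (410,310) was predicted at (406,324), so the leaves sit about 5 mm farther out in x and y agrees. The pressing targets are therefore L (.621,.316), M (.627,.2395) and R (.630,.1665). Now I'll descend.

```bash
python3 -m jog '[[0.4,0.6,0.5,0,0.007,0,255],[0.4,0.6,1.5,0,0.007,0,255],[0.4,0.6,2.5,0,0.007,0,255],[0.4,0.6,3.2,0,0.007,0,255],[0.4,0.6,3.9,0,0.007,0,255],[0.4,0.6,4.6,0,0.007,0,255],[0.4,0.6,5,0,0.007,0,255],[0.4,0.6,5,0,0.007,0,255]]'; python3 w.py .621 .316 .054 .04
```

```text
t: 3.2
tool_pos: [0.6223, 0.3165, 0.0733]
tool_rot: [-3.136, -0.066, -0.004]
contact_force: [0.6, -1.3, 4.8]
opening: 0.0005
3.2 [0.6223 0.3165 0.0733] cm [-0.13  0.06  1.93] turn [-0.004 -0.003  0.002] F [ 0.56 -1.34  4.76] op 0.0005
```

```bash
python3 -m jog '[[-0.1,0,0.4,0,0,0,255],[-0.1,0,0.8,0,0,0,255],[-0.1,0,1.1,0,0,0,255],[-0.1,0,1.3,0,0,0,255],[-0.1,0,1.4,0,0,0,255],[-0.1,0,1.5,0,0,0,255],[-0.1,0,1.5,0,0,0,255]]'; python3 w.py .621 .316 .054 .04
```

```text
t: 3.78
tool_pos: [0.6228, 0.3168, 0.0598]
tool_rot: [-3.136, -0.066, -0.01]
contact_force: [3.4, -0.5, 6.1]
opening: -0.0002
3.7833 [0.6228 0.3168 0.0598] cm [-0.19  0.07  0.57] turn [-0.005 -0.007  0.002] F [ 3.43 -0.52  6.1 ] op -0.0002
```

```bash
python3 -m jog '[[0,0,0.15,0,0,0,255],[0,0,0.25,0,0,0,255],[0,0,0.25,0,0,0,255]]'; python3 -m jog '[[0,0,0.05,0,0,0,255],[0,0,0.1,0,0,0,255]]'
```

```text
t: 4.03
tool_pos: [0.623, 0.3168, 0.0579]
tool_rot: [-3.136, -0.066, -0.01]
contact_force: [-0.1, -1.6, 6.5]
opening: -0.0001
t: 4.2
tool_pos: [0.623, 0.3169, 0.0578]
tool_rot: [-3.136, -0.066, -0.01]
contact_force: [-0.2, -1.9, 5.6]
opening: 0.0002
```

```bash
python3 -m jog '[[0,0,0.1,0,0,0,255],[0,0,0.1,0,0,0,255]]';python3 w.py .621 .316 .054 .04
```

```text
t: 4.37
tool_pos: [0.623, 0.3168, 0.0575]
tool_rot: [-3.136, -0.066, -0.009]
contact_force: [-0.5, -1.9, 5.6]
opening: 0.0001
4.3667 [0.623  0.3168 0.0575] cm [-0.2   0.08  0.35] turn [-0.004 -0.006  0.002] F [-0.54 -1.91  5.65] op 0.0001
```

```bash
python3 -m jog '[[0,0,0.2,0,0,0,255],[0,0,0.25,0,0,0,255],[0,0,0.25,0,0,0,255]]'; python3 -m jog '[[0,0,0.15,0,0,0,255],[0,0,0.15,0,0,0,255]]'
```

```text
t: 4.62
tool_pos: [0.623, 0.3168, 0.0558]
tool_rot: [-3.137, -0.066, -0.009]
contact_force: [-0.1, -1.8, 6.6]
opening: 0.0003
t: 4.78
tool_pos: [0.623, 0.3168, 0.0551]
tool_rot: [-3.137, -0.067, -0.008]
contact_force: [0.0, -2.3, 7.3]
opening: -0.0002
```

```bash
python3 -m jog '[[0,0,0.15,0,0,0,255],[0,0,0.15,0,0,0,255]]';  python3 -m jog '[[0,0,0.12,0,0,0,255],[0,0,0.12,0,0,0,255]]'
```

```text
t: 4.95
tool_pos: [0.6231, 0.3168, 0.0544]
tool_rot: [-3.137, -0.067, -0.008]
contact_force: [-1.5, -1.4, 6.8]
opening: 0.0001
t: 5.12
tool_pos: [0.6231, 0.3169, 0.0542]
tool_rot: [-3.138, -0.067, -0.008]
contact_force: [-0.8, -2.6, 6.8]
opening: -0.0
```

```bash
python3 -m jog '[[0,0,0.13,0,0,0,255],[0,0,0.13,0,0,0,255]]'; python3 -m jog '[[0,0,0.1,0,0,0,255],[0,0,0.1,0,0,0,255],[0,0,0.1,0,0,0,255]]'
```

```text
t: 5.28
tool_pos: [0.6231, 0.3168, 0.0538]
tool_rot: [-3.138, -0.067, -0.007]
contact_force: [-0.7, -1.4, 7.4]
opening: 0.0001
t: 5.53
tool_pos: [0.6231, 0.3169, 0.0539]
tool_rot: [-3.138, -0.068, -0.006]
contact_force: [-0.8, -2.2, 7.3]
opening: -0.0001
```

```bash
python3 -m jog '[[0,0,0.18,0,0,0,255],[0,0,0.18,0,0,0,255]]'; python3 -m jog '[[0,0,0.18,0,0,0,255],[0,0,0.18,0,0,0,255]]'
```

```text
t: 5.7
tool_pos: [0.6231, 0.3169, 0.0533]
tool_rot: [-3.139, -0.068, -0.006]
contact_force: [-1.4, -1.8, 8.3]
opening: -0.0002
t: 5.87
tool_pos: [0.6231, 0.3169, 0.0528]
tool_rot: [-3.139, -0.068, -0.005]
contact_force: [-2.5, -3.1, 8.4]
opening: 0.0002
```

```bash
python3 -m jog '[[0,0,0.18,0,0,0,255],[0,0,0.18,0,0,0,255]]'; python3 -m jog '[[0,0,0.15,0,0,0,255],[0,0,0.15,0,0,0,255],[0,0,0.15,0,0,0,255]]'
```

```text
t: 6.03
tool_pos: [0.6231, 0.3169, 0.0525]
tool_rot: [-3.139, -0.069, -0.004]
contact_force: [-1.8, -2.5, 9.4]
opening: -0.0002
t: 6.28
tool_pos: [0.6232, 0.3169, 0.0526]
tool_rot: [-3.14, -0.069, -0.003]
contact_force: [-2.0, -1.7, 11.0]
opening: 0.0001
```

The left pair stalled at z=.0526 with the force jumping to 11 N, so the jaws are together. The spring part was about 7.5–8 N, so it's sound. Release and go to the middle pair.

```bash
python3 -m jog '[[0,0,-1,0,0,0,255],[0,0,-2.5,0,0,0,255],[0,0,-4,0,0,0,255],[0,0,-5.5,0,0,0,255],[0,0,-6.5,0,0,0,255],[0,0,-6.5,0,0,0,255],[0,0,-6.5,0,0,0,255]]'; python3 w.py .627 .2395 .115 .04
```

```text
t: 6.87
tool_pos: [0.6233, 0.317, 0.1184]
tool_rot: [-3.139, -0.069, -0.005]
contact_force: [-0.1, -0.5, 0.4]
opening: 0.0002
6.8667 [0.6233 0.317  0.1184] cm [0.03 7.76 0.33] turn [-0.001 -0.003  0.004] F [-0.1  -0.51  0.36] op 0.0002
```

```bash
python3 -m jog '[[0,2,0,0,0,0,255],[0,4,0,0,0,0,255],[0,6,0,0,0,0,255],[0,7.7,0,0,0,0,255],[0,7.7,0,0,0,0,255],[0,7.7,0,0,0,0,255],[0,7.7,1,0,0,0,255],[0,7.7,2,0,0,0,255]]'; python3 -m jog '[[0,0,1,0,0,0,255],[0,0,1.8,0,0,0,255],[0,0,2.5,0,0,0,255],[0,0,3.2,0,0,0,255],[0,0,3.6,0,0,0,255],[0,0,3.6,0,0,0,255],[0,0,3.6,0,0,0,255]]';python3 w.py .627 .2395 .0527 .04
```

```text
t: 7.53
tool_pos: [0.6272, 0.2409, 0.0981]
tool_rot: [-3.139, -0.07, -0.007]
contact_force: [-0.1, -0.5, 0.1]
opening: -0.0001
t: 8.12
tool_pos: [0.6272, 0.2412, 0.0622]
tool_rot: [-3.138, -0.07, -0.006]
contact_force: [-0.7, 1.3, 2.7]
opening: 0.0003
8.1167 [0.6272 0.2412 0.0622] cm [-0.03  0.17  0.95] turn [-0.002 -0.004  0.005] F [-0.7   1.29  2.7 ] op 0.0003
```

```bash
python3 -m jog '[[0,0,0.2,0,0,0,255],[0,0,0.4,0,0,0,255],[0,0,0.6,0,0,0,255],[0,0,0.7,0,0,0,255],[0,0,0.7,0,0,0,255],[0,0,0.7,0,0,0,255]]'; python3 -m jog '[[0,0,0.1,0,0,0,255],[0,0,0.15,0,0,0,255],[0,0,0.15,0,0,0,255]]'; python3 -m jog '[[0,0,0.12,0,0,0,255],[0,0,0.12,0,0,0,255]]'
```

```text
t: 8.62
tool_pos: [0.6274, 0.2412, 0.0555]
tool_rot: [-3.138, -0.07, -0.007]
contact_force: [0.5, 0.5, 3.7]
opening: -0.0002
t: 8.87
tool_pos: [0.6274, 0.2413, 0.0539]
tool_rot: [-3.138, -0.07, -0.007]
contact_force: [-0.2, 1.5, 3.7]
opening: -0.0001
t: 9.03
tool_pos: [0.6275, 0.2413, 0.0528]
tool_rot: [-3.138, -0.07, -0.007]
contact_force: [-0.0, -0.7, 5.8]
opening: -0.0003
```

```bash
python3 -m jog '[[0,0,0.1,0,0,0,255],[0,0,0.1,0,0,0,255],[0,0,0.1,0,0,0,255]]'; python3 -m jog '[[0,0,0.08,0,0,0,255],[0,0,0.08,0,0,0,255]]'
```

```text
t: 9.28
tool_pos: [0.6275, 0.2413, 0.0521]
tool_rot: [-3.138, -0.07, -0.007]
contact_force: [-1.0, -0.3, 5.7]
opening: 0.0001
t: 9.45
tool_pos: [0.6275, 0.2413, 0.0516]
tool_rot: [-3.138, -0.07, -0.006]
contact_force: [-1.5, -0.4, 6.9]
opening: -0.0
```

```bash
python3 -m jog '[[0,0,0.1,0,0,0,255],[0,0,0.1,0,0,0,255],[0,0,0.1,0,0,0,255]]'; python3 -m jog '[[0,0,-1,0,0,0,255],[0,0,-2.5,0,0,0,255],[0,0,-4,0,0,0,255],[0,0,-5.5,0,0,0,255],[0,0,-6.5,0,0,0,255],[0,0,-6.5,0,0,0,255],[0,0,-6.5,0,0,0,255]]'; python3 w.py .630 .1675 .115 .04
```

```text
t: 9.7
tool_pos: [0.6275, 0.2413, 0.0511]
tool_rot: [-3.138, -0.07, -0.006]
contact_force: [-2.6, -0.7, 6.6]
opening: -0.0001
t: 10.28
tool_pos: [0.6277, 0.2412, 0.1174]
tool_rot: [-3.138, -0.07, -0.009]
contact_force: [0.2, 0.4, -0.6]
opening: 0.0003
10.2833 [0.6277 0.2412 0.1174] cm [-0.11  7.38  0.22] turn [-0.003 -0.006  0.005] F [ 0.21  0.43 -0.55] op 0.0003
```

Middle: only 2.7–3.7 N on the way down, and the force rises only from z=.053, so this is the slack one. Now the right pair.

```bash
python3 -m jog '[[0,2,0,0,0,0,255],[0,4,0,0,0,0,255],[0,6,0,0,0,0,255],[0,7.4,0,0,0,0,255],[0,7.4,0,0,0,0,255],[0,7.4,0,0,0,0,255],[0,7.4,1,0,0,0,255],[0,7.4,2,0,0,0,255]]'; python3 -m jog '[[0,0,1,0,0,0,255],[0,0,1.8,0,0,0,255],[0,0,2.5,0,0,0,255],[0,0,3.2,0,0,0,255],[0,0,3.6,0,0,0,255],[0,0,3.6,0,0,0,255],[0,0,3.6,0,0,0,255]]';python3 -m jog '[[0,0,0.2,0,0,0,255],[0,0,0.4,0,0,0,255],[0,0,0.5,0,0,0,255],[0,0,0.5,0,0,0,255],[0,0,0.5,0,0,0,255]]';python3 w.py .630 .1675 .0527 .04
```

```text
t: 10.95
tool_pos: [0.6316, 0.1683, 0.097]
tool_rot: [-3.137, -0.071, -0.011]
contact_force: [0.6, -0.2, 0.5]
opening: 0.0002
t: 11.53
tool_pos: [0.6331, 0.169, 0.062]
tool_rot: [-3.137, -0.072, -0.015]
contact_force: [0.4, 1.4, 5.6]
opening: 0.0003
t: 11.95
tool_pos: [0.6333, 0.1692, 0.0577]
tool_rot: [-3.137, -0.072, -0.015]
contact_force: [-1.7, -0.5, 7.2]
opening: -0.0005
11.95 [0.6333 0.1692 0.0577] cm [-0.34  0.15  0.49] turn [-0.004 -0.01   0.006] F [-1.66 -0.5   7.22] op -0.0005
```

```bash
python3 -m jog '[[0,0,0.2,0,0,0,255],[0,0,0.4,0,0,0,255],[0,0,0.45,0,0,0,255],[0,0,0.45,0,0,0,255]]'; python3 -m jog '[[0,0,0.15,0,0,0,255],[0,0,0.2,0,0,0,255],[0,0,0.2,0,0,0,255]]';python3 -m jog '[[0,0,0.15,0,0,0,255],[0,0,0.15,0,0,0,255]]'
```

```text
t: 12.28
tool_pos: [0.6334, 0.1692, 0.0539]
tool_rot: [-3.137, -0.073, -0.014]
contact_force: [-2.4, -0.4, 7.3]
opening: -0.0001
t: 12.53
tool_pos: [0.6334, 0.1692, 0.053]
tool_rot: [-3.138, -0.073, -0.013]
contact_force: [-3.3, -2.1, 10.3]
opening: 0.0002
t: 12.7
tool_pos: [0.6334, 0.1692, 0.0527]
tool_rot: [-3.138, -0.074, -0.011]
contact_force: [-3.8, -1.3, 9.9]
opening: -0.0001
```

Right pair stopped at z≈.0528 with 10 N (7.2 N just before the stop), so it's sound. The slack pair is the middle one. I'll lift, go above its balance point with fingers part open, and look.

```bash
python3 -m jog '[[0,0,0.1,0,0,0,255],[0,0,-1,0,0,0,255],[0,0,-2.5,0,0,0,255],[0,0,-4.5,0,0,0,255],[0,0,-6.5,0,0,0,255],[0,0,-8.5,0,0,0,255],[0,0,-9,0,0,0,255],[0,0,-9,0,0,0,255]]'; python3 w.py .510 .235 .15 .04
```

```text
t: 13.37
tool_pos: [0.6337, 0.1693, 0.1445]
tool_rot: [-3.138, -0.074, -0.016]
contact_force: [-0.2, -1.0, -0.2]
opening: 0.0
13.3667 [0.6337 0.1693 0.1445] cm [-12.04  -7.14  -0.66] turn [-0.002 -0.01   0.007] F [-0.22 -0.97 -0.16] op 0.0
```

```bash
python3 -m jog '[[-3,-1.8,-0.6,0,-0.01,0.007,100],[-6,-3.6,-0.6,0,-0.01,0.007,100],[-9,-5.4,-0.6,0,-0.01,0.007,100],[-12,-7.1,-0.6,0,-0.01,0.007,100],[-12,-7.1,-0.6,0,-0.01,0.007,100],[-12,-7.1,-0.6,0,-0.01,0.007,100],[-12,-7.1,-0.6,0,-0.01,0.007,100],[-12,-7.1,-0.6,0,-0.01,0.007,100]]'; python3 w.py .510 .235 .029 .04
python3 - <<'E'
from h import *
c=calibration('wrist');im=get_image('wrist');cv2.imwrite('pics/w3.png',cv2.resize(im[:,:,::-1],(800,600)))
for X in [(.6277,.2413,.09),(.51,.235,.06),(.51,.235,.032),(.645,.241,.09)]: print(X,(np.array(proj(c,np.array(X)))*1.5625).round())
E
```

```text
t: 14.03
tool_pos: [0.511, 0.234, 0.1488]
tool_rot: [-3.139, -0.062, 0.001]
contact_force: [0.5, -0.0, -0.7]
opening: 0.0517
14.0333 [0.511  0.234  0.1488] cm [-0.09 -0.07 11.98] turn [-0.002  0.    -0.001] F [ 0.5  -0.02 -0.74] op 0.0517
(0.6277, 0.2413, 0.09) [382.  12.]
(0.51, 0.235, 0.06) [388. 312.]
(0.51, 0.235, 0.032) [389. 294.]
(0.645, 0.241, 0.09) [385. -48.]
```

View pics/w3.png

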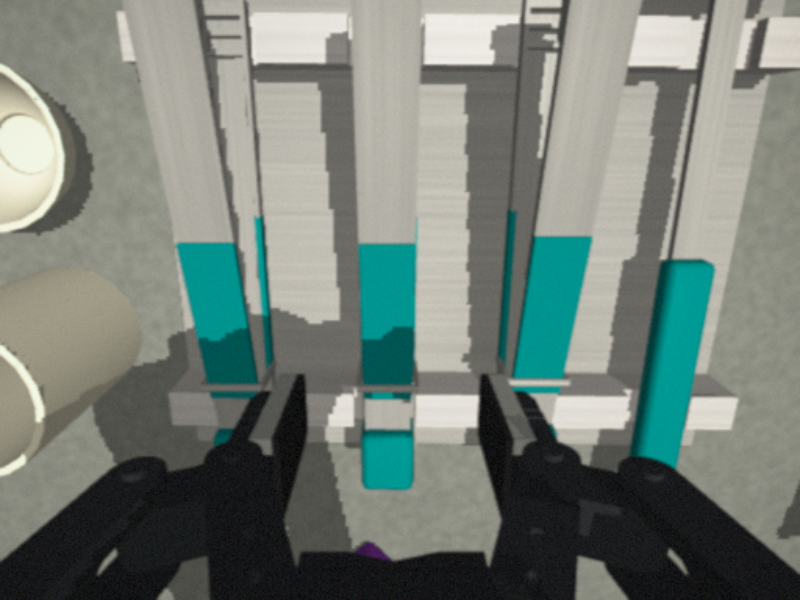

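Wrist view: the middle pair lies at column 388 between the fingers (295–490). The teal heel spans rows 432–487. I'll check its x by ray.

```bash
python3 - <<'E'
from h import *
c=calibration('wrist')
for r,z in[(432,.054),(487,.054),(243,.062),(395,.032),(415,.03)]: print(r,ray(c,388/1.5625,r/1.5625,z).round(4))
print(-np.array(c['R']).T@c['t'])
E
```

```text
432 [0.4431 0.2328 0.054 ]
487 [0.4096 0.2316 0.054 ]
243 [0.543  0.2363 0.062 ]
395 [0.4523 0.2333 0.032 ]
415 [0.4388 0.2328 0.03  ]
[0.58904632 0.2361512  0.2850039 ]
```

```bash
python3 -m jog '[[0.2,-0.1,2,0,0,0,100],[0.2,-0.1,4,0,0,0,100],[0.2,-0.1,6,0,0,0,100],[0.2,-0.1,8,0,0,0,100],[0.2,-0.1,9.5,0,0,0,100],[0.2,-0.1,10.5,0,0,0,100],[0.2,-0.1,10.5,0,0,0,100],[0.2,-0.1,10.5,0,0,0,100]]'; python3 w.py .513 .235 .029 .04
```

```text
t: 14.75
tool_pos: [0.5135, 0.2349, 0.0437]
tool_rot: [-3.139, -0.06, 0.001]
contact_force: [0.4, -0.0, 0.6]
opening: 0.0522
14.75 [0.5135 0.2349 0.0437] cm [-0.05 -0.01  1.47] turn [-0.002  0.001 -0.002] F [ 0.37 -0.03  0.55] op 0.0522
```

```bash
python3 -m jog '[[0,0,0.6,0,0,0,100],[0,0,1.2,0,0,0,100],[0,0,1.57,0,0,0,100],[0,0,1.57,0,0,0,100],[0,0,1.57,0,0,0,100]]' 40; python3 -m jog '[[0,0,0,0,0,0,255],[0,0,0,0,0,0,255],[0,0,0,0,0,0,255],[0,0,0,0,0,0,255],[0,0,0,0,0,0,255],[0,0,0,0,0,0,255],[0,0,0,0,0,0,255],[0,0,0,0,0,0,255]]' 40; python3 w.py .513 .235 .15 .04
```

```text
t: 15.17
tool_pos: [0.5133, 0.2349, 0.0279]
tool_rot: [-3.139, -0.06, 0.002]
contact_force: [0.3, 0.3, 0.3]
opening: 0.052
t: 15.83
tool_pos: [0.5138, 0.2354, 0.0285]
tool_rot: [-3.138, -0.06, 0.0]
contact_force: [-0.9, 2.3, 4.0]
opening: 0.0264
15.8333 [0.5138 0.2354 0.0285] cm [ -0.08  -0.   -12.15] turn [-0.003  0.    -0.002] F [-0.94  2.29  3.97] op 0.0264
```

```bash
python3 -m jog '[[0,0,-0.5,0,0,0,255],[0,0,-1,0,0,0,255],[0,0,-1.8,0,0,0,255],[0,0,-2.5,0,0,0,255],[0,0,-3,0,0,0,255],[0,0,-3,0,0,0,255],[0,0,-3,0,0,0,255]]'; python3 - <<'E'
from h import *
a=cv2.resize(get_image('wrist')[:,:,::-1],(400,300));s=get_image('scene')[:,:,::-1]
s=cv2.resize(s[140:260,270:430],(400,300),interpolation=cv2.INTER_CUBIC)
cv2.imwrite('pics/l1.png',np.hstack([a,s]))
E
```

```text
t: 16.42
tool_pos: [0.5141, 0.2352, 0.0591]
tool_rot: [-3.138, -0.06, -0.001]
contact_force: [-0.3, -0.1, -2.4]
opening: 0.0266
```

View pics/l1.png

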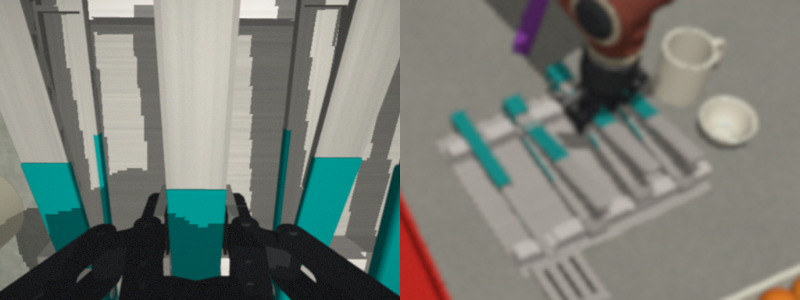

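The slack middle pair is held and clear (wrist load −2.4 N, grip 26.6 mm). I'll lift and carry it to the tub.

```bash
python3 -m jog '[[0,0,-1.5,0,0,0,255],[0,0,-3.5,0,0,0,255],[0,0,-6,0,0,0,255],[0,0,-8.5,0,0,0,255],[0,0,-10,0,0,0,255],[0,0,-10.5,0,0,0,255],[0,0,-10.5,0,0,0,255]]'; python3 w.py .496 -.141 .15 -.06
```

```text
t: 17.1
tool_pos: [0.5144, 0.2351, 0.1646]
tool_rot: [-3.138, -0.06, -0.003]
contact_force: [0.4, 0.0, -0.4]
opening: 0.0267
17.1 [0.5144 0.2351 0.1646] cm [-3.29 37.51  1.34] turn [-0.003 -0.002  0.098] F [ 0.36  0.03 -0.41] op 0.0267
```

```bash
python3 -m jog '[[-0.2,2,0,0,0,0.01,255],[-0.5,5,0,0,0,0.02,255],[-0.8,8.5,0,0,0,0.03,255],[-1.1,12,0,0,0,0.04,255],[-1.4,15.5,0,0,0,0.05,255],[-1.7,19,0,0,0,0.06,255],[-2,22,0,0,0,0.07,255],[-2.2,24,0,0,0,0.08,255]]'; python3 w.py .496 -.141 .13 -.06
```

```text
t: 17.77
tool_pos: [0.4999, -0.0079, 0.1613]
tool_rot: [-3.138, 0.069, 0.003]
contact_force: [-0.4, -0.2, -1.6]
opening: 0.0265
17.7667 [ 0.4999 -0.0079  0.1613] cm [ 0.2  13.32  3.1 ] turn [-0.003  0.002  0.016] F [-0.44 -0.21 -1.63] op 0.0265
```

```bash
python3 -m jog '[[0,3,0,0,0,0.01,255],[0,6,0,0,0,0.016,255],[0.1,9,0,0,0,0.016,255],[0.2,11.5,0,0,0,0.016,255],[0.2,13.3,0.5,0,0,0.016,255],[0.2,13.3,1.5,0,0,0.016,255],[0.2,13.3,1.5,0,0,0.016,255],[0.2,13.3,1.5,0,0,0.016,255]]'; python3 w.py .496 -.141 .010 -.06
python3 - <<'E'
from h import *
a=cv2.resize(get_image('top')[90:250,200:360,::-1],(400,400),interpolation=cv2.INTER_CUBIC);s=get_image('scene')[:,:,::-1]
s=cv2.resize(s[160:320,180:340],(400,400),interpolation=cv2.INTER_CUBIC)
cv2.imwrite('pics/t1.png',np.hstack([a,s]))
E
```

```text
t: 18.43
tool_pos: [0.4945, -0.1397, 0.1433]
tool_rot: [-3.135, 0.094, 0.01]
contact_force: [-0.7, -0.4, -2.2]
opening: 0.0268
18.4333 [ 0.4945 -0.1397  0.1433] cm [ 0.25  0.19 13.33] turn [-0.005  0.007  0.   ] F [-0.72 -0.4  -2.22] op 0.0268
```

View pics/t1.png

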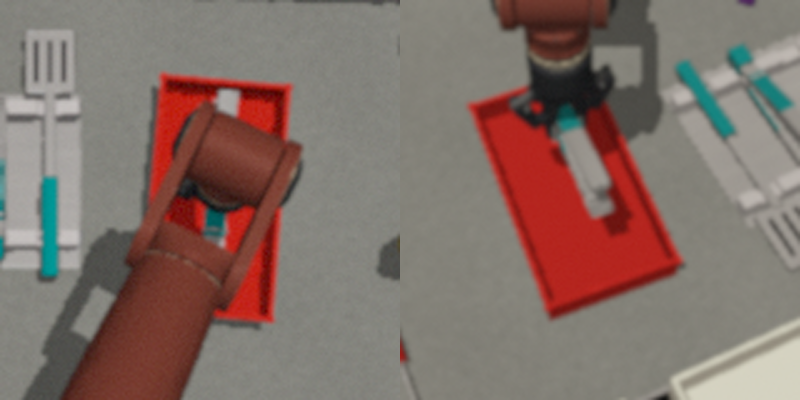

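Tongs hang over the tub, clear inside the rim in both views. Now I'll lower them.

```bash
python3 -m jog '[[0.2,0,2,0,0,0,255],[0.2,0,4,0,0,0,255],[0.2,0,6,0,0,0,255],[0.2,0,8,0,0,0,255],[0.2,0,10,0,0,0,255],[0.2,0,11,0,0,0,255],[0.2,0,11.5,0,0,0,255],[0.2,0,11.8,0,0,0,255]]'; python3 w.py .496 -.141 .010 -.06;  python3 -m jog '[[0,0,0.3,0,0,0,255],[0,0,0.5,0,0,0,255],[0,0,0.5,0,0,0,255]]'; python3 w.py .496 -.141 .010 -.06
```

```text
t: 19.2
tool_pos: [0.4973, -0.1388, 0.0269]
tool_rot: [-3.136, 0.091, 0.006]
contact_force: [-0.4, 0.6, -1.5]
opening: 0.0271
19.2 [ 0.4973 -0.1388  0.0269] cm [-0.11  0.23  1.68] turn [-0.004  0.004  0.002] F [-0.36  0.55 -1.5 ] op 0.0271
t: 19.45
tool_pos: [0.4978, -0.1389, 0.0225]
tool_rot: [-3.137, 0.091, 0.005]
contact_force: [0.2, -0.9, -1.2]
opening: 0.0269
19.45 [ 0.4978 -0.1389  0.0225] cm [-0.17  0.22  1.25] turn [-0.003  0.003  0.002] F [ 0.16 -0.92 -1.18] op 0.0269
```

```bash
python3 -m jog '[[0,0,0.3,0,0,0,255],[0,0,0.6,0,0,0,255],[0,0,0.9,0,0,0,255],[0,0,0.9,0,0,0,255],[0,0,0.9,0,0,0,255]]'; python3 -m jog '[[0,0,0.15,0,0,0,255],[0,0,0.25,0,0,0,255],[0,0,0.25,0,0,0,255]]'
```

```text
t: 19.87
tool_pos: [0.4975, -0.1388, 0.0132]
tool_rot: [-3.136, 0.091, 0.005]
contact_force: [-0.9, 0.2, -2.2]
opening: 0.0265
t: 20.12
tool_pos: [0.4979, -0.139, 0.0119]
tool_rot: [-3.137, 0.091, 0.006]
contact_force: [-3.0, 1.9, 7.1]
opening: 0.027
```

Floor contact (7 N up). I'll let go and withdraw straight up.

```bash
python3 -m jog '[[0,0,0,0,0,0,140],[0,0,0,0,0,0,110],[0,0,0,0,0,0,80],[0,0,0,0,0,0,80],[0,0,0,0,0,0,80],[0,0,0,0,0,0,80]]'; python3 -m jog '[[0,0,-1,0,0,0,80],[0,0,-2.5,0,0,0,80],[0,0,-5,0,0,0,80],[0,0,-8,0,0,0,80],[0,0,-11,0,0,0,80],[0,0,-14,0,0,0,80],[0,0,-17,0,0,0,80],[0,0,-19,0,0,0,80]]'; python3 -m jog '[[-3,3,-1,0,0,0,80],[-4,7,-1,0,0,0,80],[-5,11,-1,0,0,0,80],[-6,15,-1,0,0,0,80],[-6,18,-1,0,0,0,80],[-6,20,-1,0,0,0,80],[-6,20,-1,0,0,0,80],[-6,20,-1,0,0,0,80]]'
python3 - <<'E'
from h import *
a=cv2.resize(get_image('top')[90:250,130:370,::-1],(450,300),interpolation=cv2.INTER_CUBIC);s=get_image('scene')[:,:,::-1]
s=cv2.resize(s[140:320,180:420],(450,338),interpolation=cv2.INTER_CUBIC)[:300]
cv2.imwrite('pics/f1.png',np.vstack([a,s]))
E
```

```text
t: 20.62
tool_pos: [0.4978, -0.139, 0.0118]
tool_rot: [-3.137, 0.091, 0.006]
contact_force: [0.1, -0.2, 0.4]
opening: 0.0587
t: 21.28
tool_pos: [0.4995, -0.1401, 0.2062]
tool_rot: [-3.138, 0.091, -0.001]
contact_force: [-0.2, -0.4, 0.8]
opening: 0.0583
t: 21.95
tool_pos: [0.4277, -0.337, 0.2163]
tool_rot: [-3.138, 0.094, -0.001]
contact_force: [-0.2, 1.6, -0.2]
opening: 0.0584
```

View pics/f1.png

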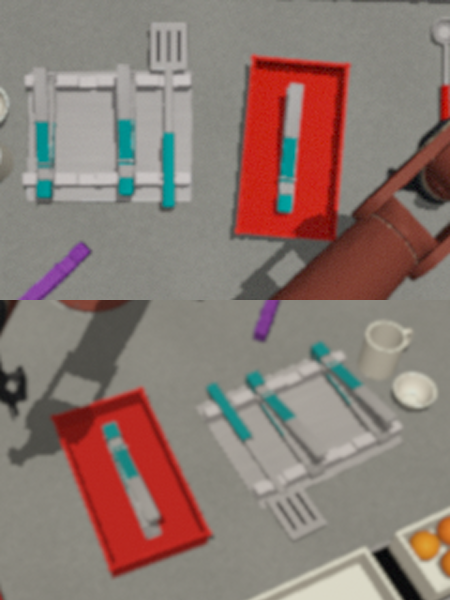

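The slack pair lies upright and open in the middle of the tub. The other two are still in their notches with the middle notch empty. One quick shift check, then hand in.

```bash
python3 -m jog '[[0,0,0,0,0,0,80],[0,0,0,0,0,0,80],[0,0,0,0,0,0,80]]'; python3 - <<'E'
from h import *
im=get_image('top');c=calibration('top');hsv=cv2.cvtColor(im,cv2.COLOR_RGB2HSV)
m=cv2.inRange(hsv,(80,100,60),(100,255,255));n,l,s,ce=cv2.connectedComponentsWithStats(m)
for i in range(1,n):
    if s[i,4]>=40: print(ce[i].round(1),s[i,4],ray(c,*ce[i],.054 if ce[i][0]<240 else .035).round(3))
finish_job()
E
```

```text
t: 22.3
tool_pos: [0.4285, -0.3347, 0.2162]
tool_rot: [-3.138, 0.088, -0.001]
contact_force: [-0.5, 0.2, 0.0]
opening: 0.0582
[152.3 165.2] 142 [0.506 0.316 0.054]
[196.4 164.1] 161 [0.513 0.165 0.054]
[219.5 180.6] 239 [0.459 0.084 0.054]
[283.3 174.2] 149 [ 0.489 -0.135  0.035]
[196.8 189.2] 72 [0.427 0.16  0.054]
[153.3 190.4] 79 [0.419 0.308 0.054]
[281.4 198. ] 61 [ 0.406 -0.131  0.035]
the job is handed in; nothing more can be done
```

I pressed the three pairs in order from left to right, found the middle one slack, laid it in the red tub and handed the job in at about 22 s. No verdict was reported.

| Pair | Push just before the stop | Highest reading at the stop | Finding |
|---|---|---|---|
| Left | about 7.5–8 N | 11 N | sound |
| Middle | about 3.7 N | 6.9 N | slack |
| Right | about 7.2 N | 10.3 N | sound |

I set the slack pair down until the floor pushed back with about 7 N, then opened the fingers and backed straight up.

**Last checks:**
- **Slack pair:** the pictures show it upright and open, near the middle of the tub.
- **Sound pairs:** both look open and in their notches, and their grips are within about 1 pixel (roughly 3 mm) of where they started.
- **Turner:** its position in the picture has not changed. I did not measure the other bystanders.
- **Robot:** the arm is clear and touching nothing.

**Disagreements:**
- **Camera positions:** the overhead camera placed the tongs about 5 mm nearer the robot than the wrist camera did, and I used the wrist values.
- **Stop height:** it read 1–3 mm below nominal at the tool (51–53 mm against 54 mm). The middle pair had no sharp force jump, so I took its jaws as meeting from the rise to over 5.5 N and the depth reached.

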